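Dispense one salt tablet and push it into the counting trough

ROBOT

A 6-joint arm with a two-finger parallel gripper is mounted at the origin on the work surface. World frame = base frame: x ahead of the robot, y to its left, z up, the work surface at z = 0. Lengths are in m, angles in rad, forces in N, time in s.
With the tool pointing down it reaches from about 0.25 to 0.8 m from the base axis. Payload 3.9 kg.
Tool frame: the origin (TCP) lies on the centre line of the jaws, within the pads' length; the fingertips stand 25 mm ahead of it and the grasp point (between the pads) lies 6 mm ahead of it (tips_ahead is the distance from the TCP to the fingertips, in m); z points along the fingers, y is the direction in which the jaws open and shut (so a half turn about z gives the same grasp; the last joint's range is limited). The gripper opens to 85 mm and grips with 20 to 120 N. Pads are 22 mm wide; open, the fingers measure 114 mm over their backs; the gripper's body (76 mm by 85 mm) begins 54 mm behind the grasp point. The pads swing forward as they close: fully open they stand 13 mm farther back than shut.
Start: joints at [-1.253, 0.26, -0.138, 1.173, 0, 1.571], TCP at [0.164, -0.499, 0.256] pointing down, gripper open.
Joint ranges: [-2.78, 2.78], [-0.83, 1.72], [-1.28, 1.37], [-1.9, 2.12], [-1.57, 1.48], [-3.14, 3.14]. Speed limits (rad/s): [2.57, 2.57, 3.14, 3.14, 3.14, 3.14].

INTERFACE

Orientations are given as [roll, pitch, yaw] about the fixed x, y, z axes, in that order (R = Rz(yaw) Ry(pitch) Rx(roll)).
In Python, from rig import * gives the robot as it stands. Calls block until the motion is done:
- move_to(position, orientation): joint-space move of the TCP to a pose.
- movel(position, orientation=None, velocity=0.15): straight line of the TCP; orientation=None keeps the orientation; velocity is the mean speed in m/s.
- movej(angles): joint-space move.
- grip(opening, force=None): finger opening in m; force is the grip in N (None keeps the last); returns when the fingers have stopped.
- hold(seconds).
- solve_ik(position, orientation): joint angles nearest the present ones, or None.
- get_state(): the state.
- camera(name): name is "scene" or "top" or "wrist"; returns a dict with "color" (400x640x3 uint8, blue, green, red), "fovy" (degrees; the focal length in pixels is half the picture's height over the tangent of half this angle, whatever the lens; pixels are square), "cx", "cy" (the principal point, pixels), "extrinsics" (4x4, takes a point from world to camera coordinates). Camera axes: x right, y down, z forward; pixel columns grow to the right and rows downward; lengths in m; the calibration is good to about 2 mm. A picture is of the moment at which its call begins. There is no depth.
A pose or a line that the arm cannot do raises Unreachable and nothing moves.
- close_job(): hands the job in, once; it reports no verdict.
The state is a dict: "clock": time; "joint_pos": joint angles; "qd": joint speeds; "joint_efforts": joint torques, N m; "tcp_pos": TCP position; "eef_rot": TCP orientation; "ft_force": force on the tool from outside, world axes, zero at the start; "torque": the same for the moment, N m; "opening": finger opening in m.
Only numpy, scipy, OpenCV 4.12 (cv2) and the standard library are available. Lean on these libraries where they do the work, as an engineer would, in place of code of your own. Each camera call takes 0.05 s, during which the arm holds its last target. There are 200 camera calls.

TASK

Press the red knob of the tablet dispenser all the way in, once, and let it spring right back, so that a single white tablet slides out onto the blue counting tray. Then push that tablet gently across the tray with the fingertips until it drops into the trough along the tray's side and lies flat there. Do not pick anything up, keep the other tablets in the dispenser, and leave the bottles, glassware and other things on the bench where they are.

Things in the scene. Friction and masses are not known exactly. Their poses are not given: they have to be found in the camera images.
- dispenser: Tablet dispenser, fixed. Origin: on the bench under the axis of its clear square magazine (46 mm wide at its blue cap, 65 mm tall) that holds 4 stacked tablets. z up; +y: the way the plunger is pushed and the lowest tablet comes out, through a 12.5 mm slot, onto the tray. Grey base 52 mm wide (x), y -92 to +35 mm, deck 16 mm high; behind the magazine (-y) a 42 mm high guide and the plunger rod.
- plunger (a joint): Plunger travel in m along the dispenser's +y: 0 = out, 0.060 = fully in, at its stop. About 3 N to start, 8 N at the stop; it springs back when let go. A full stroke leaves the lowest tablet with its centre about 59 mm from the dispenser's origin along +y; on the return the stack drops by one tablet, so a second stroke would eject another.
- plunger_knob (a point): Centre of the outer flat face of the red round knob (32 mm diameter, 14 mm thick) that is pushed; at (0, -178, 22.5) mm in the dispenser's frame when out. It moves with the plunger; axes as the dispenser.
- tray: Blue counting tray, fixed at the dispenser's mouth. Origin: on the bench under the flat, z up. Flat: x -75 to +36 mm, y -56 (open side, facing the dispenser) to +53 mm, 14 mm above the bench. Trough: x +36 to +86 mm, y -75 to +53 mm, open above, black floor 3 mm above the bench (11 mm below the flat). Outer walls 3 mm thick, 20 mm above the bench; none between flat and trough.
- trough (a point): Centre of the trough's floor, at (61, -11, 3) mm in the tray's frame, axes as the tray: x points from the flat into the trough, y along the trough. A tablet pushed only just over the step (x = +36 mm in the tray's frame) may stay leaning on it; pushed some 15 mm farther it falls flat.
- tablet0_center (a point): Centre of the lowest tablet in the magazine at the start, the one to be dispensed: hard white pressed salt disc, 30 mm diameter, 10 mm thick, 13 g, lying flat (z = its axis).
- tablet1_center (a point): Centre of the tablet at place 2 from the bottom of the stack, same size; stays in the magazine (it drops by 10 mm).
- tablet2_center (a point): Centre of the tablet at place 3 from the bottom of the stack, same size; stays in the magazine (it drops by 10 mm).
- tablet3_center (a point): Centre of the tablet at place 4 from the bottom of the stack, same size; stays in the magazine (it drops by 10 mm).
- wash_bottle: Bystander, loose: squeeze wash bottle with a bent spout, 72 mm diameter, 205 mm tall; origin at the centre of its underside.
- reagent_bottle: Bystander, loose: white plastic bottle, 64 mm diameter, 150 mm tall; origin at the centre of its underside.
- beaker: Bystander, loose: empty glass beaker, 60 mm diameter, 80 mm tall; origin at the centre of its underside.
- amber_jar: Bystander, loose: amber glass jar with black cap, 44 mm diameter, 52 mm tall; origin at the centre of its underside.
- cylinder: Bystander, loose: glass measuring cylinder, 27 mm diameter, 182 mm tall on a blue 58 mm foot; origin at the centre of its underside.
- spatula: Bystander, loose: lab spatula lying on the bench, 180 mm long, 4 mm thick, along its x axis.
- calculator: Bystander, loose: black pocket calculator lying on the bench, 125 x 72 x 12 mm; origin at the centre of its underside.
- tablet0: The same lowest tablet; origin at the centre of its underside.
There are look-alikes about, which are no part of the job. Several things have the shape of the tray; the one meant has the colours described above.

How it is judged:
On the way, in this order (a step that is already met when the one before it is completed fails the run):
1. the plunger is pressed fully in and the lowest tablet has come out of the dispenser (value of joint plunger above 0.055 m and y of tablet0_center in the frame of dispenser above 0.05 m), for 0.05 s.
2. the plunger has sprung back out and the tablet lies on the tray's flat (value of joint plunger below 0.004 m and z of tablet0_center in the frame of tray between 0.016 and 0.022 m), for 0.1 s.
3. the tablet lies in the trough (z of tablet0_center in the frame of trough between 0.002 and 0.0085 m and x of tablet0_center in the frame of trough between -0.022 and 0.022 m and y of tablet0_center in the frame of trough between -0.055 and 0.055 m and (angle between tablet0_center's own z axis and vertical below 0.2 rad or angle between tablet0_center's own z axis and vertical above 2.94 rad)), for 0.2 s.
At the end, for the whole second after the job is handed in: The dispensed tablet lies flat (within 0.2 rad) and at rest on the trough's floor (centre within 22 mm across and 55 mm along of the trough's centre), the plunger is out again (within 4 mm), and the three other tablets are in the magazine (within 7 mm of its axis) (all of step 3 and linear speed of tablet0 below 0.02 m/s and value of joint plunger below 0.004 m and horizontal distance between each of tablet1_center, tablet2_center, tablet3_center and dispenser below 0.007 m); the robot touches nothing.
It fails at once if the dispensed tablet is lifted (its centre more than 36 mm above the bench; it starts at 21 mm) (height (world z) of tablet0_center above 0.036 m).
It fails at once if the tablet is pinched or pressed with more than 15 N (contact force between the fingers and tablet0 above 15 N).
It fails at once if a second tablet leaves the magazine, or the plunger is pressed again far enough to move it out (horizontal distance between any of tablet1_center, tablet2_center, tablet3_center and dispenser above 0.01 m).
It fails at once if a bystander is moved by more than 20 mm (distance of any of wash_bottle, reagent_bottle, beaker, amber_jar, cylinder, spatula, calculator from where it was at the start of the episode above 0.02 m).
It also fails if it takes over 48 s, if anything falls off the work surface, if the arm or the gripper's body presses on something with over 40 N, if the wrist force passes 120 N, or if a joint passes its speed limit or range.

## Working session

There is one attempt and no reset: what is moved stays moved. The work goes in short steps, each a Python script; the robot and the scene stay as the last script left them, time stands still between calls to the robot, and variables do not carry over. Pictures are saved under pics/ and viewed, about 8 in all and at most 12, crops included, and the job is handed in when it is done.

```bash
ls; mkdir -p pics; python3 - <<'E'
from rig import *
import cv2,numpy as np
for n in("top","scene"):
    c=camera(n);cv2.imwrite(f"pics/{n}0.png",c["color"]);np.savez(f"pics/{n}0.npz",**{k:np.array(v) for k,v in c.items()})
    print(n,c["fovy"],c["cx"],c["cy"],np.round(c["extrinsics"],3).tolist())
s=get_state();print(s["clock"],s["eef_rot"],s["tcp_pos"],s["ft_force"],s["opening"])
E
```

```text
pics
top 45.30290220479973 316.57167800837664 195.91843386316188 [[-0.072, -0.997, 0.003, 0.111], [-0.975, 0.07, -0.209, 0.525], [0.208, -0.018, -0.978, 1.087], [0.0, 0.0, 0.0, 1.0]]
scene 42.629560139321796 322.0765649192824 204.41242912438946 [[0.134, 0.991, -0.006, -0.157], [0.782, -0.11, -0.614, -0.356], [-0.609, 0.078, -0.789, 1.557], [0.0, 0.0, 0.0, 1.0]]
0.1 [-3.1398943e+00 -2.1452335e-05  3.1779367e-01] [ 0.16386875 -0.49819438  0.25557236] [-0.35273633  0.73579705 -0.36089589] 0.08563326837841075
```

View pics/top0.png

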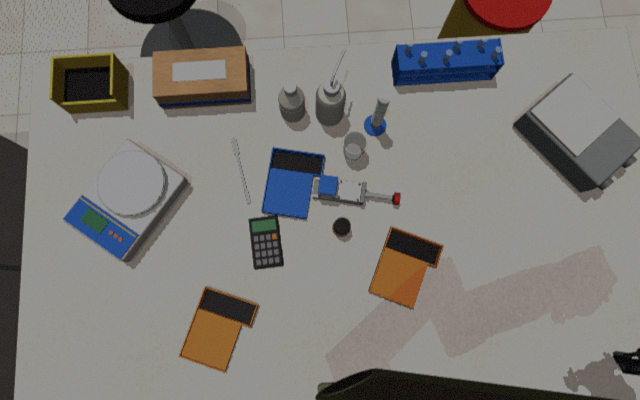

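View pics/scene0.png

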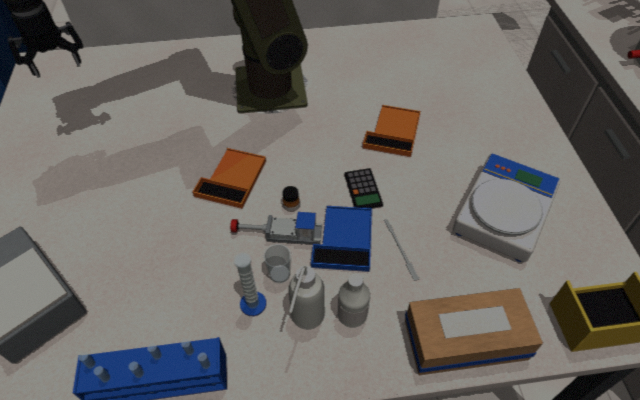

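```bash
cat > h.py <<'E'
import numpy as np,cv2
class Cam:
    def __init__(s,n,path=None):
        if path: c=np.load(path)
        else:
            from rig import camera
            c=camera(n)
        s.im=c["color"];E=np.array(c["extrinsics"]);s.R=E[:3,:3];s.t=E[:3,3];s.f=200/np.tan(np.radians(float(c["fovy"]))/2);s.cx=float(c["cx"]);s.cy=float(c["cy"]);s.o=-s.R.T@s.t
    def ray(s,p): return s.R.T@np.array([(p[0]-s.cx)/s.f,(p[1]-s.cy)/s.f,1.])
    def plane(s,p,z): d=s.ray(p);return s.o+d*(z-s.o[2])/d[2]
    def proj(s,P): q=s.R@np.array(P)+s.t;return np.array([s.cx+s.f*q[0]/q[2],s.cy+s.f*q[1]/q[2]])
def tri(a,pa,b,pb):
    da,db=a.ray(pa),b.ray(pb);k=np.linalg.lstsq(np.c_[da,-db],b.o-a.o,rcond=None)[0]
    A,B=a.o+da*k[0],b.o+db*k[1];return (A+B)/2,np.linalg.norm(A-B)
def comps(m,amin=15):
    n,l,s,c=cv2.connectedComponentsWithStats(m.astype(np.uint8));return [(s[i,4],c[i].round(1).tolist(),s[i,:4].tolist()) for i in range(1,n) if s[i,4]>amin]
E
python3 - <<'E'
from h import *
T=Cam("t","pics/top0.npz");S=Cam("s","pics/scene0.npz")
for n,C,(x0,y0,w,h) in(("t",T,(225,130,200,150)),("s",S,(215,150,200,150))):
    hsv=cv2.cvtColor(C.im,cv2.COLOR_BGR2HSV);H,Sa,V=cv2.split(hsv)
    for nm,m in(("red",((H<6)|(H>174))&(Sa>170)&(V>70)),("blue",(H>105)&(H<125)&(Sa>140)&(V>50))):
        print(n,nm,[k for k in comps(m) if x0<k[1][0]<x0+w and y0<k[1][1]<y0+h])
    cv2.imwrite(f"pics/{n}crop.png",cv2.resize(C.im[y0:y0+h,x0:x0+w],None,fx=4,fy=4,interpolation=cv2.INTER_CUBIC))
E
```

```text
t red [(np.int32(53), [396.5, 198.5], [394, 193, 6, 12])]
t blue [(np.int32(2515), [293.2, 189.2], [262, 148, 76, 71])]
s red [(np.int32(54), [233.4, 224.8], [231, 220, 6, 11])]
s blue [(np.int32(2358), [345.6, 233.9], [311, 206, 61, 65]), (np.int32(284), [305.4, 220.3], [296, 212, 19, 17])]
```

View pics/tcrop.png

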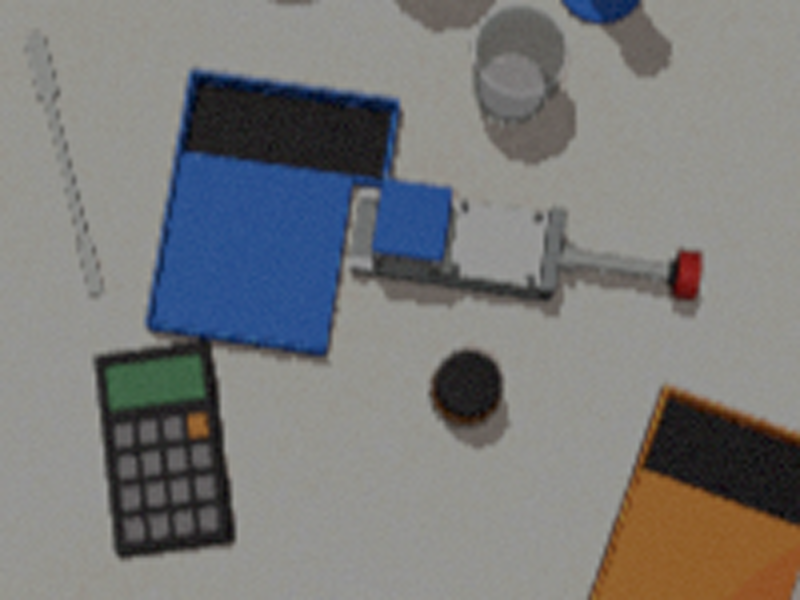

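View pics/scrop.png

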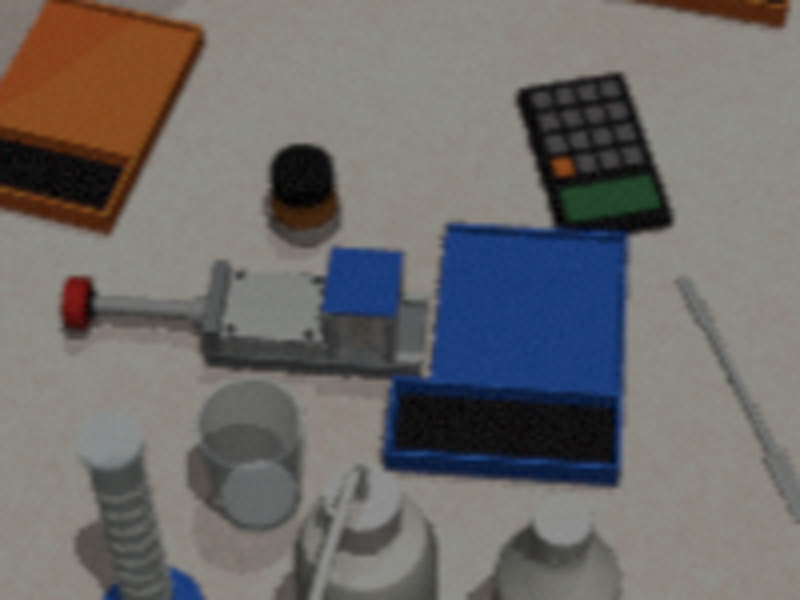

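```bash
cat >> h.py <<'E'
def rigid(L,W):
    L,W=np.array(L,float),np.array(W,float);l,w=L.mean(0),W.mean(0);A=(L-l);B=(W-w)
    a=np.arctan2((A[:,0]*B[:,1]-A[:,1]*B[:,0]).sum(),(A*B).sum());R=np.array([[np.cos(a),-np.sin(a)],[np.sin(a),np.cos(a)]])
    return a,R,w-R@l,np.linalg.norm(A@R.T-B,axis=1)
E
python3 - <<'E'
from h import *
np.set_printoptions(precision=4,suppress=True)
T=Cam("t","pics/top0.npz");S=Cam("s","pics/scene0.npz")
tc=lambda u,v:((u+.5)/4-.5+225,(v+.5)/4-.5+130)
sc=lambda u,v:((u+.5)/4-.5+215,(v+.5)/4-.5+150)
L=[(.089,.056),(.089,-.078),(-.078,.056),(-.078,-.056)]
W=[T.plane(tc(*p),z)[:2] for p,z in zip([(192,70),(400,98),(150,329),(328,356)],[.02]*4)]
a,R,t,r=rigid(L,W);print("tray yaw",a,"pos",t,"res",r)
for P in [(.089,.056,.02),(.089,-.078,.02),(-.078,.056,.02),(-.078,-.056,.02),(.036,-.056,.014),(.036,.053,.014)]:
    w=np.r_[R@P[:2]+t,P[2]];u,v=S.proj(w);print(" scene crop",(u+.5-215)*4,(v+.5-150)*4, end=";");u,v=T.proj(w);print(" top crop",(u+.5-225)*4,(v+.5-130)*4)
k,e=tri(T,(396.5,198.5),S,(233.4,224.8));print("knob",k,e, "plane", T.plane((396.5,198.5),.0225),S.plane((233.4,224.8),.0225))
tcap=[(380,182),(452,188),(447,260),(374,251)];scap=[(398,315),(322,308),(330,248),(403,252)]
C=[]
for p,q in zip(tcap,scap):
    w,e=tri(T,tc(*p),S,sc(*q));print("cap",w,e);C.append(w)
c=np.mean(C,0);print("capc",c);d=c-k;print("axis yaw",np.arctan2(-d[0],d[1]),"len",np.hypot(*d[:2]))
# amber jar, beaker near
for n,p,z in(("jarcap",(467,384),.052),("beakertop",(520,50),.08)):print(n,T.plane(tc(*p),z))
E
```

```text
tray yaw -0.21005033153497166 pos [0.5736 0.1384] res [0.0009 0.0013 0.0014 0.0013]
 scene crop 620.0738795025034 467.4893171113599; top crop 191.16096382961587 70.72709859434747
 scene crop 381.08305738728654 452.76624496680483; top crop 402.5312620054642 99.08615360252907
 scene crop 625.1478960631164 231.00544761569722; top crop 148.28358897630005 330.0525040303298
 scene crop 441.4857838899918 220.76857946872417; top crop 330.0024137563653 355.08169830128384
 scene crop 427.379456081253 382.1278952456587; top crop 356.03360013268616 177.95222808618132
 scene crop 615.8631532678132 393.39453867390705; top crop 183.4609952920548 154.60142305833563
knob [ 0.5183 -0.1226  0.0238] 0.0009815457243807196 plane [ 0.5185 -0.1224  0.0225] [ 0.5172 -0.1233  0.0225]
cap [0.581  0.0623 0.061 ] 0.0002888107855603163
cap [0.5732 0.02   0.0652] 7.271693368553519e-05
cap [0.5302 0.0277 0.0635] 0.002516817501039046
cap [0.5387 0.0698 0.0631] 0.0012856118969443134
capc [0.5558 0.0449 0.0632]
axis yaw -0.22026103963265578 len 0.17171211209159096
jarcap [0.457 0.02  0.052]
beakertop [ 0.6513 -0.0264  0.08  ]
```

```bash
python3 - <<'E'
from rig import *
from h import *
np.set_printoptions(precision=4,suppress=True)
yaw=-.213;d=np.array([-np.sin(yaw),np.cos(yaw),0]);K=np.array([.5168,-.1294,.037])
o=[np.pi,0,np.pi/2+yaw]
P=lambda s:(K+d*(s-.011)).tolist()
grip(0.0,20)
up=np.array(P(-.035));up[2]=.2
print(solve_ik(up.tolist(),o),solve_ik(P(.06),o))
move_to(up.tolist(),o)
movel(P(-.035),o)
hold(.2);f0=np.array(get_state()["ft_force"])
movel(P(-.008),velocity=.08)
F=lambda:(np.array(get_state()["ft_force"])-f0)@d
print("clock",get_state()["clock"],"F",F(),get_state()["tcp_pos"],get_state()["opening"])
for s in np.arange(-.006,.0061,.002):
    movel(P(s),velocity=.04);f=F();print(s,round(f,2))
    if f<-2:break
w=camera("wrist");t=Cam("top");cv2.imwrite("pics/press.png",np.hstack([cv2.resize(w["color"],(400,250)),cv2.resize(t.im[150:250,300:460],(400,250),interpolation=cv2.INTER_CUBIC)]))
print("clock",get_state()["clock"])
E
```

```text
[-0.3312  0.3089 -0.2196  1.0423  0.      1.4526] [-0.1534  0.4633 -0.464   0.6435  0.      1.6304]
clock 4.5167 F -0.34186101253212553 [ 0.5128 -0.1473  0.037 ] -0.0003488451737986379
-0.006 -0.33
-0.004 -0.66
-0.002 -0.39
0.0 -0.43
0.002 -2.74
clock 5.8667
```

View pics/press.png

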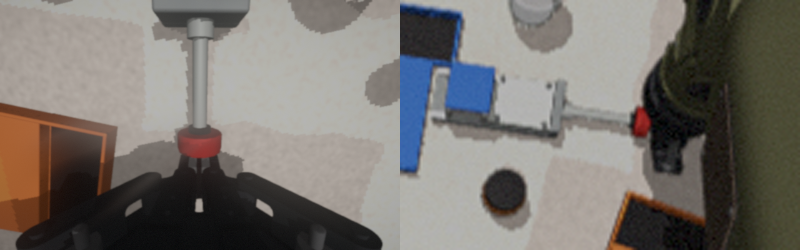

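Fingers centred on the knob; contact is at s≈1 mm, as predicted. Now press.

```bash
python3 - <<'E'
from rig import *
from h import *
yaw=-.213;d=np.array([-np.sin(yaw),np.cos(yaw),0]);K=np.array([.5168,-.1294,.037])
P=lambda s:(K+d*(s-.011)).tolist()
F=lambda:np.array(get_state()["ft_force"])@d
movel(P(.057),velocity=.06);print(.057,F())
for s in np.arange(.058,.0671,.001):
    movel(P(s),velocity=.04);f=F();print(round(s,3),round(f,2),np.round((get_state()["tcp_pos"]-K)@d+.011,4))
    if f<-16:break
hold(.15)
movel(P(-.04),velocity=.15)
u=np.array(P(-.04));u[2]=.14;movel(u.tolist(),velocity=.25)
print("clock",get_state()["clock"])
c=Cam("top");cv2.imwrite("pics/after.png",cv2.resize(c.im[130:240,250:410],(800,550),interpolation=cv2.INTER_CUBIC))
cv2.imwrite("pics/after_raw.png",c.im)
b,g,r=[c.im[...,i].astype(int) for i in range(3)]
m=(r>100)&(g>100)&(abs(b-r)<40);m[:,:262]=0;m[:,322:]=0;m[:150]=0;m[218:]=0
for k in comps(m,20):print(k,c.plane(k[1],.024))
E
```

```text
0.057 -7.667706578735141
0.058 -7.99 0.0566
0.059 -8.06 0.0574
0.06 -8.69 0.0584
0.061 -8.11 0.0594
0.062 -8.11 0.0603
0.063 -9.33 0.0611
0.064 -11.3 0.0612
0.065 -14.34 0.0612
0.066 -15.79 0.0613
0.067 -19.37 0.0613
clock 11.0083
(np.int32(282), [264.8, 168.3], [262, 150, 10, 54]) [0.61768253 0.19573609 0.024     ]
(np.int32(69), [311.2, 151.0], [295, 150, 27, 4]) [0.65417362 0.07782895 0.024     ]
(np.int32(400), [314.6, 200.7], [307, 177, 15, 41]) [0.52708142 0.07837559 0.024     ]
(np.int32(115), [303.7, 184.8], [298, 179, 12, 12]) [0.56884768 0.10230479 0.024     ]
(np.int32(23), [264.9, 214.7], [262, 213, 9, 4]) [0.50108231 0.20127627 0.024     ]
```

View pics/after.png

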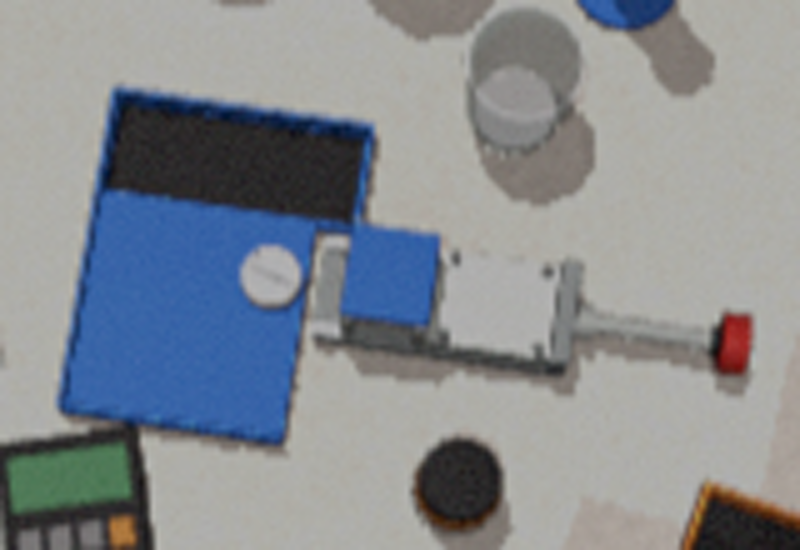

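Image shows the tablet at (270,275) in the crop, on the flat, with the knob fully out at (735,343). Its measured position of (0.569, 0.102) matches the expected (0.568, 0.1025). Now the push, with the fingers slightly open so the disc nests between them.

```bash
python3 - <<'E'
from rig import *
from h import *
yaw=-.212;ex=np.array([np.cos(yaw),np.sin(yaw)]);t=np.array([.5686,.1024]);o=[np.pi,0,yaw]
P=lambda s,z=.042:np.r_[t+ex*s,z].tolist()
grip(.012,20)
move_to(P(-.048,.14),o);movel(P(-.048,.05));hold(.1);f0=get_state()["ft_force"]
F=lambda:np.round(np.array(get_state()["ft_force"])-f0,2)
movel(P(-.048),velocity=.03);print("down",F(),get_state()["tcp_pos"],get_state()["opening"])
movel(P(-.03),velocity=.05);print(F())
movel(P(.0),velocity=.03);print(F())
w=camera("wrist");c=Cam("top")
print("clock",get_state()["clock"])
cv2.imwrite("pics/push.png",np.hstack([cv2.resize(w["color"],(400,250)),cv2.resize(c.im[140:240,240:400],(400,250),interpolation=cv2.INTER_CUBIC)]))
E
```

```text
down [-0.51  0.26 -1.33] [0.5213942  0.11245925 0.04183157] 0.011829545404240452
[-0.12  0.87  0.03]
[-0.62  5.08  1.64]
clock 17.8167
```

View pics/push.png

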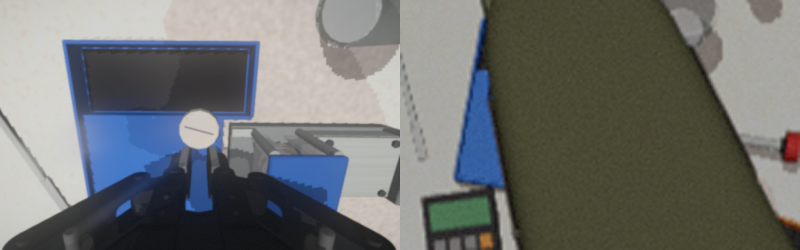

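The tablet at (200,130) is nested in the fingers, near the trough edge. A 5 N sideways force suggests a finger knuckle is brushing the dispenser, so I'll finish diagonally, away from it.

```bash
python3 - <<'E'
from rig import *
from h import *
yaw=-.212;ex=np.array([np.cos(yaw),np.sin(yaw)]);ey=np.array([-ex[1],ex[0]]);t=np.array([.5686,.1024])
P=lambda s,y,z=.042:np.r_[t+ex*s+ey*y,z].tolist()
for s,y in((.008,.003),(.016,.006),(.024,.009),(.031,.0115)):
    movel(P(s,y),velocity=.04);print(s,np.round(get_state()["ft_force"],2))
hold(.2);movel(P(.015,.0115),velocity=.1)
movel(P(.015,.0115,.14),velocity=.2)
w=camera("wrist")
move_to(P(-.2,-.15,.25),[np.pi,0,yaw]);hold(.2)
c=Cam("top");print("clock",get_state()["clock"],get_state()["ft_force"])
cv2.imwrite("pics/end.png",np.vstack([cv2.resize(w["color"],(480,300)),cv2.resize(c.im[130:230,250:410],(480,300),interpolation=cv2.INTER_CUBIC)]))
b,g,r=[c.im[...,i].astype(int) for i in range(3)]
m=(r>90)&(g>90)&(abs(b-r)<40);m[:,:262]=0;m[:,325:]=0;m[:148]=0;m[218:]=0
o=np.array([.5736,.1384])
for k in comps(m,20):
    q=c.plane(k[1],.013)[:2]-o;print(k,"tray xy",q@ex,q@ey)
E
```

```text
0.008 [-0.01 -0.51 -1.16]
0.016 [-0.18  0.17  0.6 ]
0.024 [-0.78  0.15  0.43]
0.031 [ 0.92 -0.06 -0.41]
clock 21.8167 [-0.11963364  0.02332892 -0.50611718]
(np.int32(303), [264.9, 167.1], [262, 148, 10, 56]) tray xy 0.03696128405917115 0.0671859677886163
(np.int32(165), [308.9, 149.9], [282, 148, 43, 7]) tray xy 0.09697047763204572 -0.03552685641945601
(np.int32(117), [303.5, 166.3], [298, 161, 12, 12]) tray xy 0.05258852710221281 -0.028251314361442837
(np.int32(450), [315.6, 201.7], [307, 177, 18, 41]) tray xy -0.03278334412983146 -0.07094443706644936
(np.int32(23), [264.8, 214.7], [262, 213, 8, 4]) tray xy -0.08243874199871942 0.0478717538592884
```

View pics/end.png

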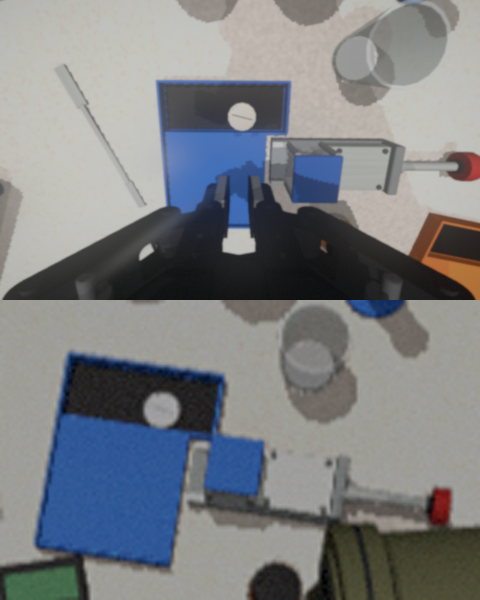

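The tablet is in the trough, but its x of about 52.6 mm is close to the step, so I'll check flatness from the scene and top cameras.

```bash
python3 - <<'E'
from rig import *
from h import *
yaw=-.212;ex=np.array([np.cos(yaw),np.sin(yaw)]);ey=np.array([-ex[1],ex[0]]);o=np.array([.5736,.1384])
s=Cam("scene");T=Cam("top")
u,v=s.proj([*(o+ex*.0526-ey*.028),.013]).round().astype(int);print(u,v)
def blob(c,p):
    g=c.im.astype(float).min(2);x,y=np.round(p).astype(int);sub=g[y-12:y+13,x-12:x+13]
    n,l,st,ce=cv2.connectedComponentsWithStats((sub>75).astype(np.uint8));i=l[12,12];
    return ce[i]+[x-12,y-12],st[i].tolist()
a,sa=blob(T,T.proj([*(o+ex*.0526-ey*.028),.013]));b,sb=blob(s,(u,v))
P,e=tri(T,a,s,b);q=P[:2]-o;print(a,sa,b,sb,"tri",P,e,"tray",q@ex,q@ey)
# predicted outline size for top-face discs, flat vs leaning
for n,th,c in(("flat",0,(.0526,.013)),("lean",.37,(.051,.0135))):
    for cn,C in(("top",T),("scene",s)):
        f=np.linspace(0,6.28,60);k=np.c_[c[0]+.015*np.cos(f)*np.cos(th),-.028+.015*np.sin(f),c[1]-.015*np.cos(f)*np.sin(th)]
        p=np.array([C.proj([*(o+ex*i[0]+ey*i[1]),i[2]]) for i in k]);print(n,cn,np.ptp(p,0),cv2.contourArea(p.astype(np.float32)))
cv2.imwrite("pics/flat.png",np.hstack([cv2.resize(c.im[y-24:y+24,x-32:x+32],None,fx=6,fy=6,interpolation=cv2.INTER_CUBIC) for c,(x,y) in((s,(u,v)),(T,a.round().astype(int)))]))
E
```

```text
333 252
[303.40495868 166.31404959] [7, 7, 12, 12, 121] [332.90909091 252.38016529] [6, 7, 13, 12, 121] tri [0.61938057 0.09993938 0.01179995] 4.503506623289647e-05 tray 0.05284834441609118 -0.0279666242908783
flat top [11.96238627 11.54439791] 108.34872482973151
flat scene [13.06372062 11.05297299] 113.25903243920766
lean top [11.96695749  9.64247508] 90.52992115565576
lean scene [13.05554487 12.84286577] 131.54685595538467
```

View pics/flat.png

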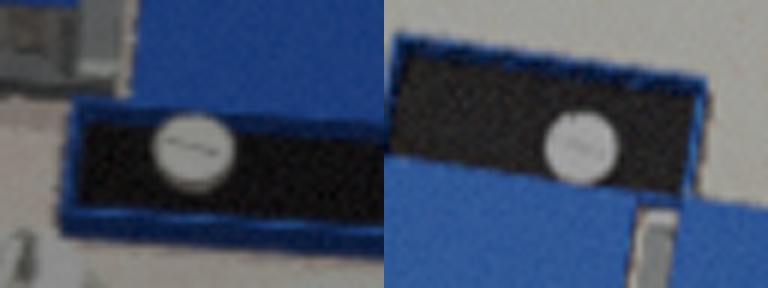

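Flat is confirmed. The scene/top area ratio is 1.00, against 1.05 predicted flat and 1.45 leaning, and the triangulated height is 12 mm, against 13 mm for a flat top face.

```bash
python3 - <<'E'
from rig import *
close_job();print(get_state()["clock"])
E
```

```text
the job is handed in; nothing more can be done
the job is handed in; nothing more can be done
```

I pressed the knob once to its stop and it sprang back, leaving one tablet on the tray. I pushed that tablet into the trough with slightly opened fingertips, moved the arm clear and handed the job in about 22 s into the run. `close_job()` gives no verdict, so these are my own last checks:

- **Press:** the plunger stopped at about 60 mm of travel, where the force climbed from 8 N to 19 N. The knob was fully out again in the later pictures.
- **Tablet in the trough:** its centre is at tray x ≈ 53 mm, y ≈ −28 mm. That is about 8 mm across and 17 mm along from the trough's centre, against limits of 22 mm and 55 mm.
- **Flatness:** the outlines in both cameras match a flat tablet, not one leaning on the step. The triangulated height was 12 mm; a flat top face would be at 13 mm.
- **Robot and bystanders:** the force reading was near zero after the arm moved away. In the pictures I saw no bystander moved, though I did not measure their positions.
- **Other tablets:** I did not check inside the magazine. Only one tablet was on the tray.

**Sideways force:** during the push I read about 5 N sideways, probably a gripper part brushing the fixed dispenser. I finished the push diagonally away from it, and the force went back to near zero.

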